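# Tip the cartridge box into its dock

### The job

Put the black cartridge box, which stands on its end in front of its metal dock, away with fingertip pushes only: tip it over by pushing near its top so that it falls flat, lid up, between the dock's cheeks, then push it fully home against the back stop and swing the keeper bar shut behind it. Never pick the box up or let it fall beside the dock, and leave the two bottles beside the dock where they stand.

Things in the scene. Friction and masses are not known exactly. Their poses are not given: they have to be found in the camera images.
- box: Black box, clear labelled lid fixed shut, 87 (x, 91 with catch) x 132 (y) x 47 (z) mm, 0.15 to 0.25 kg. Origin: centre of its underside; z points out of the lid. It starts standing on one 87 x 47 end, y up, 132 mm tall, underside towards the dock, 6 to 22 mm short of the dock's edge, within 4 mm of its middle line, turned up to 0.03 rad. Pushed above about 100 mm it topples, pushed low it slides.
- box_center (a point): Centre of the box, 23.5 mm above its underside along its z. Same axes as the box.
- box_toe (a point): Middle of the lower edge of the box on the dock's side, about which it topples (y = -66 mm, z = 0 in the box's frame). It stays near the work surface when the box is toppled.
- dock: Fixed aluminium dock. Origin at surface level; x = loading direction, z up. Floor plate 3 mm thick from x = -84 mm (open mouth edge) to +72. Cheeks from x = -62 to +68 mm, 29 mm high, inner faces at y = +-52 mm (about 8 mm of play each side). Back stop pads at x = +67.5 mm, 34 mm high. Box fully home: its origin within 2 mm of x = 0 here, its y along this x, underside on the floor plate.
- dock_mouth (a point): Middle of the dock's open mouth edge, on the floor plate (x = -84 mm, y = 0, z = 3 mm in the dock's frame).
- keeper (a joint): Angle of the keeper bar (rad) about its vertical pivot. 0: shut against its stop, across the mouth along the dock's -y, 4 mm behind a docked box. pi/2: straight out of the mouth along the dock's -x. It starts swung back at 1.7 to 2.1; shutting turns it anticlockwise seen from above. Light friction: it stays where left, about 1 N at the tip moves it slowly.
- keeper_pivot (a point): Pivot axis of the keeper at the middle of the bar's height (dock frame x = -73, y = +66, z = 17 mm). The bar is 6 mm thick, 14 mm high and reaches 82 mm from the pivot, with a black plastic end.
- keeper_tip (a point): End of the keeper bar, 82 mm from the pivot, at the middle of its height.
- spirit: White dropper bottle with black cap, 43 mm diameter, 130 mm tall, standing beside the dock. Origin: centre of its base. Leave alone.
- ink_black: Small black dropper bottle, 32 mm diameter, 100 mm tall, standing beside the dock. Origin: centre of its base. Leave alone.
There are look-alikes about, which are no part of the job. Of the things that look like the box, the larger one is meant.

How it is judged:
By the outcome, as a careful person would: the job done as asked, in the order asked, and still so for the second after the job is handed in, with the robot touching nothing.
It also fails if it takes over 58 s, if anything falls off the work surface, if the arm or the gripper's body presses on something with over 40 N, if the wrist force passes 120 N, or if a joint passes its speed limit or range.

### The arm

A 6-joint arm with a two-finger parallel gripper is mounted at the origin on a cart in front of the work surface, level with it; the furniture and walls round the work are solid. World frame = base frame: x ahead of the robot, y to its left, z up, the work surface at z = 0. Lengths are in m, angles in rad, forces in N, time in s.
With the tool pointing down it reaches from about 0.375 to 0.9 m from the base axis. Payload 3.1 kg.
Tool frame: the origin (TCP) lies on the centre line of the jaws, within the pads' length; the fingertips stand 8 mm ahead of it and the grasp point (between the pads) lies 11 mm behind it (robot.tip_extent is the distance from the TCP to the fingertips, in m); y points along the fingers, z is the direction in which the jaws open and shut, and the axes are right-handed (so a half turn about y gives the same grasp; the last joint's range is limited). The gripper opens to 87 mm and grips with 3 to 60 N. Pads are 19 mm wide; open, the fingers measure 117 mm over their backs; the gripper's body (75 mm by 190 mm) begins 51 mm behind the grasp point.
Start: joints at [-1.302, 0.527, 1.433, -0, 1.181, -0.178], TCP at [0.27, -0.564, 0.231] pointing down, gripper open.
Joint ranges: [-3.08, 3.08], [-0.75, 2.2], [0.22, 2.44], [-1.43, 4.57], [0, 2.65], [-2.85, 2.85]. Speed limits (rad/s): [2.79, 2.79, 3.14, 3.14, 3.14, 3.14].

### API

Orientations are given as a unit quaternion [x, y, z, w].
In Python, from rig import robot gives the robot as it stands.
- The arm moves only by the shell command python3 -m crank 'ROWS' [FORCE]. ROWS is JSON, a list that holds one entry, the list of rows, each a list of 7 numbers: the turn, a rotation vector about the tool's x, y, z in degrees, then the shift along the tool's x, y, z in m, then the opening in per cent of the stroke, from 0 (shut) to 100 (fully open). In form: [[[ax, ay, az, dx, dy, dz, gripper], ...]]. A call has exactly 5 rows; each row shifts and turns the commanded pose from where the row before left it, along the tool's axes as they then stand; what a row does not reach is not made up. A row lasts 1/8 s, in which the tool goes at most 62.5 mm and 10.7 degrees, less where a joint would pass 70% of its speed; a pose out of reach is approached as far as the arm can. A call with a gripper value outside its range is refused whole. The fingers move at their own pace and stop on an object; FORCE is the grip in N (left out, the last holds). Time passes only in rows, so rows that do not move let the fingers close, or fill a call up. It gives the time, the measured TCP pose, the force and the opening at its end, in the units of the state.
- robot.get_obs(): the state, without advancing time (a new reading comes with each control period).
- robot.camera(name): name is "side" or "top"; returns a dict with "img" (384x512x3 uint8, red, green, blue), "K" (3x3 intrinsics, pixels), "R" (3x3) and "t" (3): a world point X has camera coordinates R X + t. Camera axes: x right, y down, z forward; pixel columns grow to the right and rows downward; lengths in m; the calibration is good to about 2 mm. A picture is of the moment at which its call begins. There is no depth.
- robot.hand_in(): hands the job in, once; it reports no verdict.
Trained networks look in a picture, given as the dict that the camera call returned (one of the last four; its "shot" number tells which), for a name from the list of things; names that differ only in an ending like _2 or _b are one class to them, and where a whole thing is asked for, a point or a joint stands for the part that bears it (a point fixed in the world has none). Each returns a list of dicts, best first, with "conf" (0 to 1); they miss things now and then, are a little off and sometimes report something else, mostly with a low value. They report only what shows in the picture. A call takes as long as a camera call. They do not tell look-alikes from the thing itself.
- robot.spot_in(picture, thing): "at" ([row, column] in pixels, amid what is visible of it).
The state is a dict: "time": time; "q": joint angles; "joint_velocities": joint speeds; "joint_torque": joint torques, N m; "position": TCP position; "tool_rot": TCP orientation; "ft_force": force on the tool from outside, world axes, zero at the start; "moment": the same for the moment, N m; "grip_width": finger opening in m.
Only numpy, scipy, OpenCV 4.12 (cv2) and the standard library are available. Lean on these libraries where they do the work, as an engineer would, in place of code of your own. Each camera call takes 0.05 s, during which the arm holds its last target.

## Working session

There is one attempt and no reset: what is moved stays moved. The work goes in short steps, Python scripts to look and compute and a shell command to move; the robot and the scene stay as the last step left them, time stands still between calls to the robot, and variables do not carry over. Pictures are saved under pics/ and viewed, and the job is handed in when it is done.

```bash
ls; mkdir -p pics; cat > h.py <<'E'
from rig import robot
import numpy as np, cv2
from scipy.spatial.transform import Rotation as Rn
def snap(name,fn,crop=None,s=1):
    p=robot.camera(name); im=p["img"][:,:,::-1].copy()
    if crop: r0,r1,c0,c1=crop; im=im[r0:r1,c0:c1]
    if s!=1: im=cv2.resize(im,None,fx=s,fy=s,interpolation=cv2.INTER_CUBIC)
    cv2.imwrite("pics/"+fn,im); return p
def proj(p,X):
    c=np.array(p["R"])@np.array(X,float)+np.array(p["t"]); u=np.array(p["K"])@c; return u[1]/u[2],u[0]/u[2]
def onz(p,rc,z):
    K,R,t=map(np.array,(p["K"],p["R"],p["t"])); d=R.T@np.linalg.inv(K)@np.array([rc[1],rc[0],1.]); o=-R.T@t
    return o+d*(z-o[2])/d[2]
def tri(p1,rc1,p2,rc2):
    A=[]; b=[]
    for p,rc in((p1,rc1),(p2,rc2)):
        K,R,t=map(np.array,(p["K"],p["R"],p["t"])); d=R.T@np.linalg.inv(K)@np.array([rc[1],rc[0],1.]); d/=np.linalg.norm(d); o=-R.T@t
        P=np.eye(3)-np.outer(d,d); A.append(P); b.append(P@o)
    return np.linalg.solve(sum(A),sum(b))
E
python3 - <<'E'
from h import *
np.set_printoptions(precision=4,suppress=True)
a=snap("side","s0.png",s=1.5);b=snap("top","t0.png",s=1.5)
for n in "box box_center box_toe dock dock_mouth keeper keeper_pivot keeper_tip spirit ink_black".split():
    for nm,p in(("side",a),("top",b)):
        print(n,nm,[(np.round(d["at"],1).tolist(),round(d["conf"],2)) for d in robot.spot_in(p,n)][:4])
o=robot.get_obs();print(o["position"],o["tool_rot"],Rn.from_quat(o["tool_rot"]).as_matrix(),o["time"],o["grip_width"],robot.tip_extent)
for p in(a,b): print(-np.array(p["R"]).T@p["t"], p["R"])
E
```

```text
pics
box side [([163.8, 220.8], 0.77), ([165.9, 303.6], 0.64), ([219.9, 283.9], 0.6)]
box top [([215.1, 303.7], 0.97), ([138.5, 294.6], 0.74)]
box_center side [([167.2, 303.7], 0.95), ([165.6, 221.3], 0.86)]
box_center top [([216.5, 302.1], 0.78), ([142.0, 295.9], 0.61)]
box_toe side [([162.6, 219.7], 0.79)]
box_toe top [([214.9, 308.6], 0.8), ([139.9, 297.7], 0.61)]
dock side [([217.4, 286.5], 0.88)]
dock top [([211.9, 257.0], 0.77)]
dock_mouth side [([214.6, 286.5], 0.67)]
dock_mouth top [([209.0, 259.2], 0.56)]
keeper side [([200.0, 326.7], 0.47)]
keeper top [([242.5, 286.9], 0.49)]
keeper_pivot side [([215.9, 284.7], 0.76), ([170.5, 302.8], 0.25), ([178.2, 231.5], 0.18)]
keeper_pivot top [([212.7, 260.3], 0.97)]
keeper_tip side [([200.8, 328.0], 0.58)]
keeper_tip top [([244.3, 285.4], 0.56)]
spirit side [([178.0, 230.9], 0.68)]
spirit top [([158.4, 261.0], 0.64)]
ink_black side [([202.8, 235.4], 0.89)]
ink_black top [([165.8, 241.7], 0.57)]
[ 0.27   -0.5636  0.2305] [-0.1566  0.6896 -0.6895  0.1566] [[-0.9019 -0.      0.432 ]
 [-0.432   0.0001 -0.9019]
 [-0.     -1.     -0.0001]] 1.1 0.08732899008544347 0.008
[0.4409 0.7422 0.5089] [[-0.9558 -0.2935  0.0148]
 [-0.1636  0.4897 -0.8564]
 [ 0.2441 -0.821  -0.5161]]
[0.5307 0.0599 0.9298] [[ 0.0292 -0.9989  0.0375]
 [-0.9923 -0.0335 -0.1194]
 [ 0.1205 -0.0338 -0.9921]]
```

View pics/s0.png

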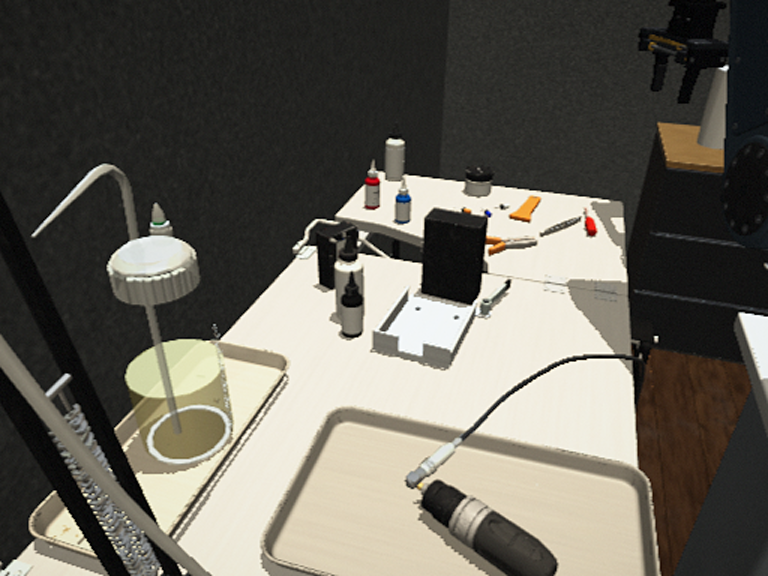

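View pics/t0.png

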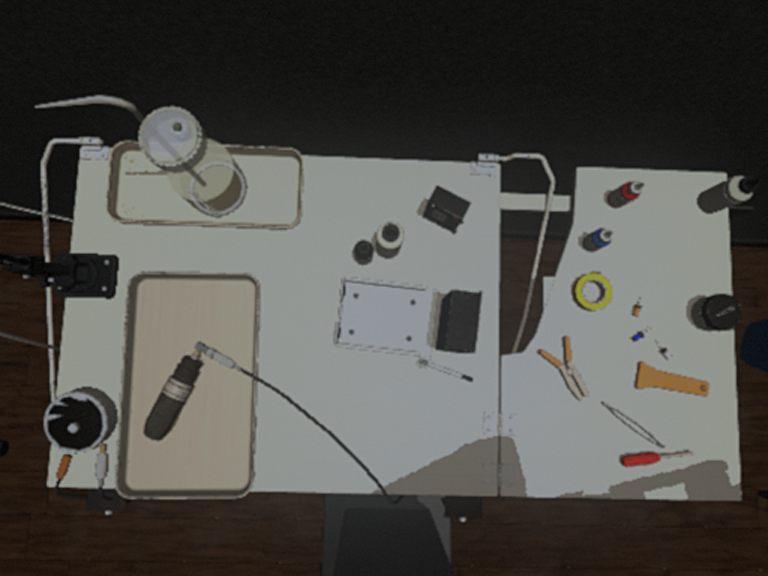

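Top view: the real box stands right of the dock at (215,304). The smaller black box at (138,295) is a look-alike. The tube-like bottles stand at (158,261) and (166,242). I'll check the choice in close crops.

```bash
python3 - <<'E'
from h import *
snap("top","t1.png",(120,270,210,350),5)
snap("side","s1.png",(120,260,190,360),4.5)
E
```

```text
(no output)
```

View pics/t1.png

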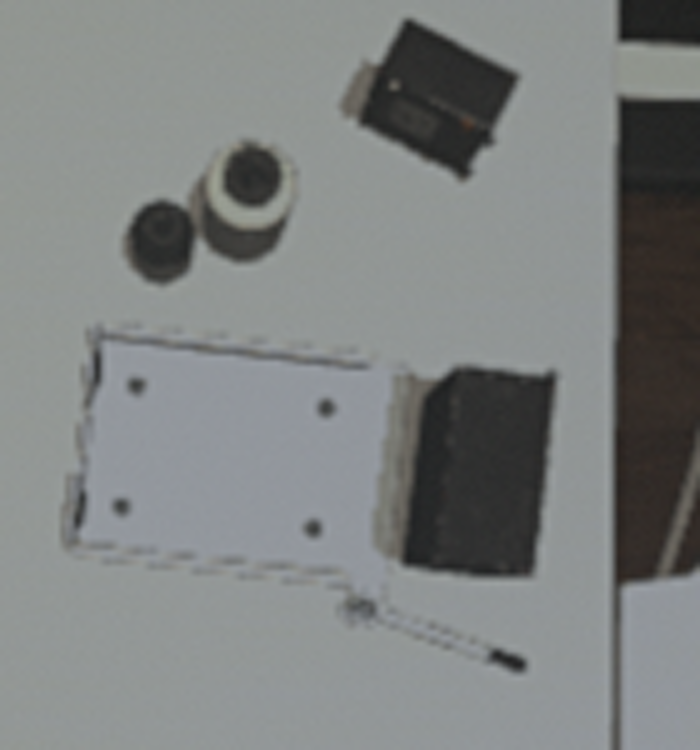

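View pics/s1.png

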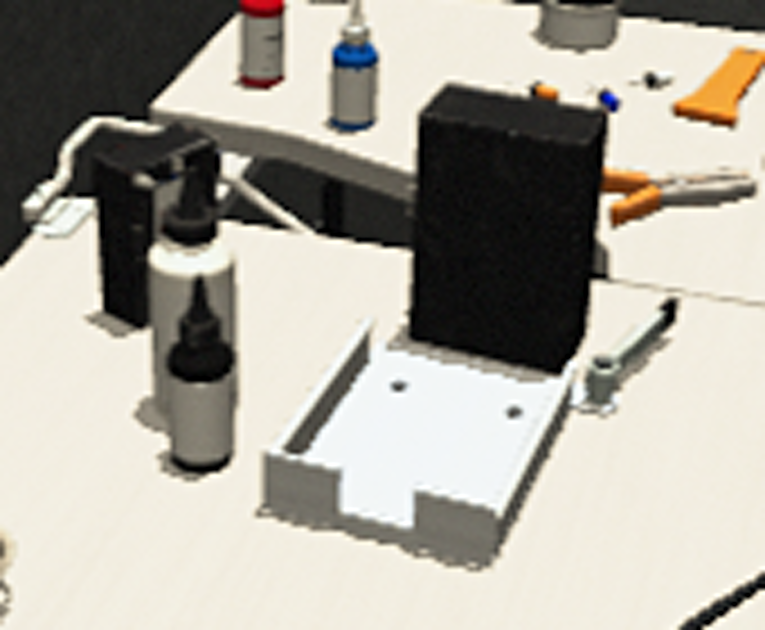

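```bash
python3 - <<'E'
from h import *
np.set_printoptions(precision=4,suppress=True)
b=robot.camera("top");a=robot.camera("side")
f=lambda c,r,z:onz(b,(120+(r-2)/5,210+(c-2)/5),z)*1000
g=lambda c,r,z:onz(a,(120+(r-2)/4.5,190+(c-2)/4.5),z)*1000
for n,c,r,z in [("h1",137,386,3),("h2",326,408,3),("h3",122,506,3),("h4",313,528,3),("m1",395,372,3),("m2",378,555,3),("piv",358,606,24),("tip",520,663,17),("cheekL up inner far",100,338,29),("toe1",425,395,0),("toe2",405,565,0),("T1",457,370,132),("T2",553,375,132),("T3",533,577,132),("T4",438,573,132),("spirit",252,175,130),("ink",162,232,80)]:
    print(n,f(c,r,z/1000).round(1))
print("side")
for n,c,r,z in [("h",399,387,3),("h",514,412,3),("piv",604,365,24),("tip",673,305,17),("toe1",412,335,0),("toe2",560,370,0),("T1",420,113,132),("T2",575,138,132),("T3",605,107,132),("T4",447,86,132),("spiritbase",195,412,0),("inkbase",203,458,0)]:
    print(n,g(c,r,z/1000).round(1))
E
```

```text
h1 [627.1  89.8   3. ]
h2 [619.2  -4.3   3. ]
h3 [567.5  95.    3. ]
h4 [559.6   0.7   3. ]
m1 [638.3 -38.3   3. ]
m2 [547.4 -31.7   3. ]
piv [522.4 -20.6  24. ]
tip [ 497.2 -100.3   17. ]
cheekL up inner far [647.1 107.7  29. ]
toe1 [627.6 -53.8   0. ]
toe2 [542.9 -45.5   0. ]
T1 [625.1 -51.3 132. ]
T2 [624.4 -92.8 132. ]
T3 [537.7 -85.2 132. ]
T4 [538.2 -44.7 132. ]
spirit [707.7  39.3 130. ]
ink [690.5  78.5  80. ]
side
h [619.2  -4.9   3. ]
h [559.3  -1.1   3. ]
piv [520.5 -25.   24. ]
tip [ 496.4 -106.3   17. ]
toe1 [626.6 -60.    0. ]
toe2 [545.3 -51.    0. ]
T1 [626.6 -53.9 132. ]
T2 [549.1 -50.4 132. ]
T3 [541.3 -90.5 132. ]
T4 [621.7 -89.8 132. ]
spiritbase [710.7  44.3   0. ]
inkbase [693.5  79.7   0. ]
```

```bash
cat > d.py <<'E'
# deltas in tool axes to a target given in dock frame (mm) x,y and tcp z
from h import *
import sys
O=np.array([593.4,44.5]);th=0.084
u=np.array([np.sin(th),np.cos(th)]);v=np.array([-np.cos(th),np.sin(th)])
def w2d(P): P=np.array(P)[:2]*1000-O; return np.array([P@u,P@v])
def st():
    o=robot.get_obs();R=Rn.from_quat(o["tool_rot"]).as_matrix();return o,R
def rep(tx=None,ty=None,tz=None):
    o,R=st();p=o["position"];d=w2d(p)
    print("t",round(o["time"],2),"world",np.round(p,4),"dock",d.round(1),"z",round(p[2]*1000,1),"F",np.round(o["ft_force"],1),"grip",round(o["grip_width"],3),"yawErr deg",np.degrees(np.arctan2(R[1,2],R[0,2])-np.arctan2(-v[1],-v[0])).round(2),"tilt",R[2].round(3))
    if tx is not None:
        dw=np.r_[(O+tx*u+ty*v)/1000,tz/1000]-p; print("tool delta mm",(R.T@dw*1000).round(1))
    return o,R
if __name__=="__main__": rep(*map(float,sys.argv[1:]))
E
python3 -m crank '[[[0,-10,0,0,0,0,40],[0,-10,0,0,0,0,40],[0,-10,0,0,0,0,40],[0,-10,0,0,0,0,40],[0,-10,0,0,0,0,40]]]'
python3 d.py -185 0 200
```

```text
time: 1.92
position: [0.2701, -0.5636, 0.2306]
tool_rot: [0.435, -0.557, 0.557, -0.435]
ft_force: [-0.6, 0.1, -0.4]
grip_width: 0.0451
t 1.93 world [ 0.2701 -0.5636  0.2306] dock [-633.1  271.2] z 230.6 F [-0.6  0.1 -0.4] grip 0.045 yawErr deg -9.26 tilt [ 0. -1.  0.]
tool delta mm [-485.9   30.6  195.5]
```

```bash

python3 -m crank '[[[0,-9.3,0,0,0,0,40],[0,0,0,-0.050,0,0.030,40],[0,0,0,-0.050,0,0.030,40],[0,0,0,-0.050,0,0.030,40],[0,0,0,-0.050,0,0.030,40]]]'
python3 -m crank '[[[0,0,0,-0.050,0,0.030,40],[0,0,0,-0.050,0,0.030,40],[0,0,0,-0.050,0,0.030,40],[0,0,0,-0.050,0,0.030,40],[0,0,0,-0.020,0,0.015,40]]]'
python3 d.py -185 0 125
```

```text
time: 2.55
position: [0.4083, -0.3737, 0.2307]
tool_rot: [0.477, -0.522, 0.522, -0.477]
ft_force: [1.1, 0.2, -0.3]
grip_width: 0.035
time: 3.18
position: [0.5628, -0.165, 0.2307]
tool_rot: [0.478, -0.521, 0.521, -0.478]
ft_force: [0.5, -1.2, 0.4]
grip_width: 0.0347
t 3.17 world [ 0.5628 -0.165   0.2307] dock [-211.3   12.9] z 230.7 F [ 0.5 -1.2  0.4] grip 0.035 yawErr deg -0.09 tilt [-0.    -1.     0.001]
tool delta mm [-26.3 105.7  12.8]
```

```bash

python3 -m crank '[[[0,0,0,0,0.035,0.013,40],[0,0,0,0,0.035,0,40],[0,0,0,0,0.034,0,40],[0,0,0,-0.020,0,0,40],[0,0,0,0,0,0,40]]]'
python3 d.py -155 0 123
python3 - <<'E'
from h import *
snap("side","s2.png",(80,260,190,360),4)
snap("top","t2.png",(120,270,210,350),4)
E
```

```text
time: 3.8
position: [0.5766, -0.1475, 0.1275]
tool_rot: [0.478, -0.521, 0.521, -0.478]
ft_force: [-0.0, -0.6, 0.7]
grip_width: 0.0347
t 3.8 world [ 0.5766 -0.1475  0.1275] dock [-192.7    0.7] z 127.5 F [-0.  -0.6  0.7] grip 0.035 yawErr deg -0.17 tilt [-0.    -1.     0.001]
tool delta mm [-37.7   4.5   0.6]
```

View pics/s2.png

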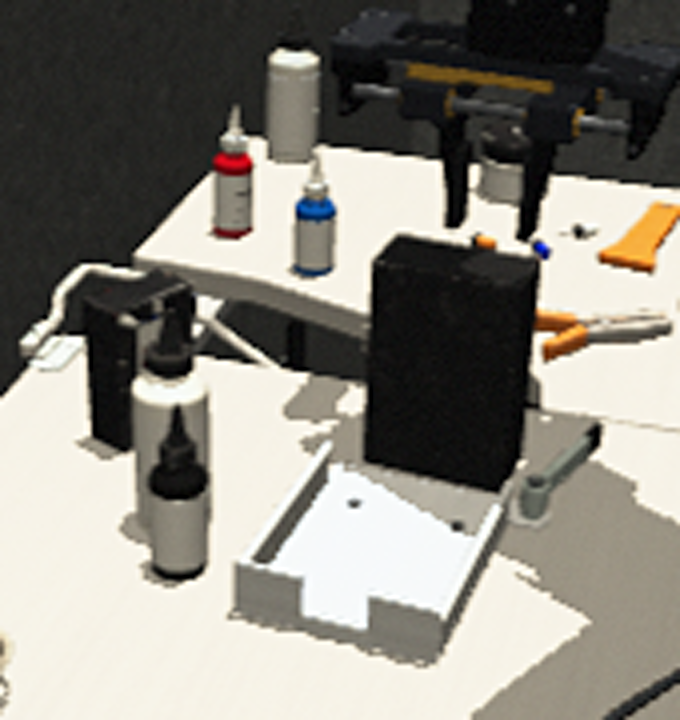

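View pics/t2.png

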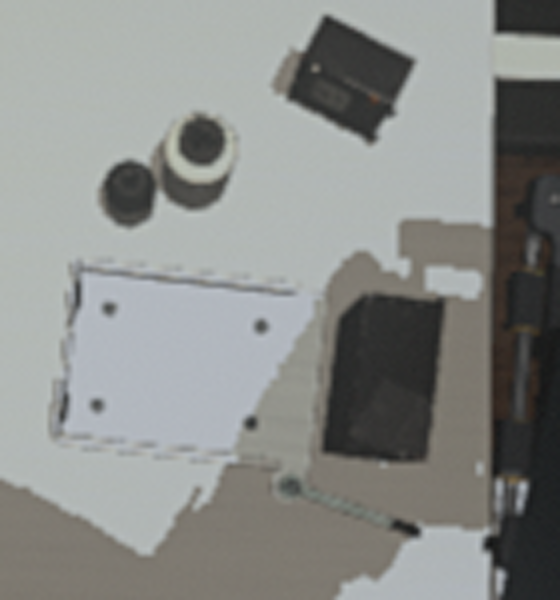

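```bash

python3 -m crank '[[[0,0,0,-0.020,0.002,0,40],[0,0,0,-0.012,0,0,40],[0,0,0,-0.006,0,0,40],[0,0,0,-0.006,0,0,40],[0,0,0,-0.006,0,0,40]]]'
python3 d.py
python3 - <<'E'
from h import *
snap("side","s3.png",(80,260,190,360),4)
E
```

```text
time: 4.53
position: [0.5808, -0.0993, 0.1247]
tool_rot: [0.477, -0.522, 0.522, -0.477]
ft_force: [-0.2, -0.6, 0.8]
grip_width: 0.0347
t 4.53 world [ 0.5808 -0.0993  0.1247] dock [-144.3    0.5] z 124.7 F [-0.2 -0.6  0.8] grip 0.035 yawErr deg -0.29 tilt [ 0. -1.  0.]
```

View pics/s3.png

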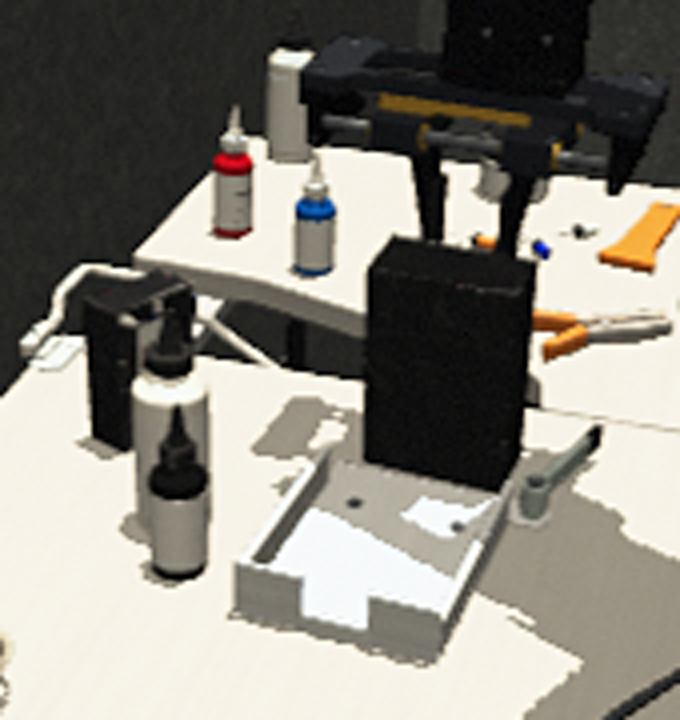

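```bash

python3 -m crank '[[[0,0,0,-0.008,0,0,40],[0,0,0,-0.008,0,0,40],[0,0,0,-0.008,0,0,40],[0,0,0,-0.008,0,0,40],[0,0,0,-0.004,0,0,40]]]'
python3 d.py
python3 - <<'E'
from h import *
snap("side","s4.png",(80,260,190,360),4)
E
```

```text
time: 5.2
position: [0.5837, -0.0627, 0.1245]
tool_rot: [-0.477, 0.522, -0.521, 0.477]
ft_force: [-0.1, 0.3, -0.2]
grip_width: 0.0349
t 5.2 world [ 0.5837 -0.0627  0.1245] dock [-107.7    0.7] z 124.5 F [-0.1  0.3 -0.2] grip 0.035 yawErr deg -0.25 tilt [-0. -1. -0.]
```

View pics/s4.png

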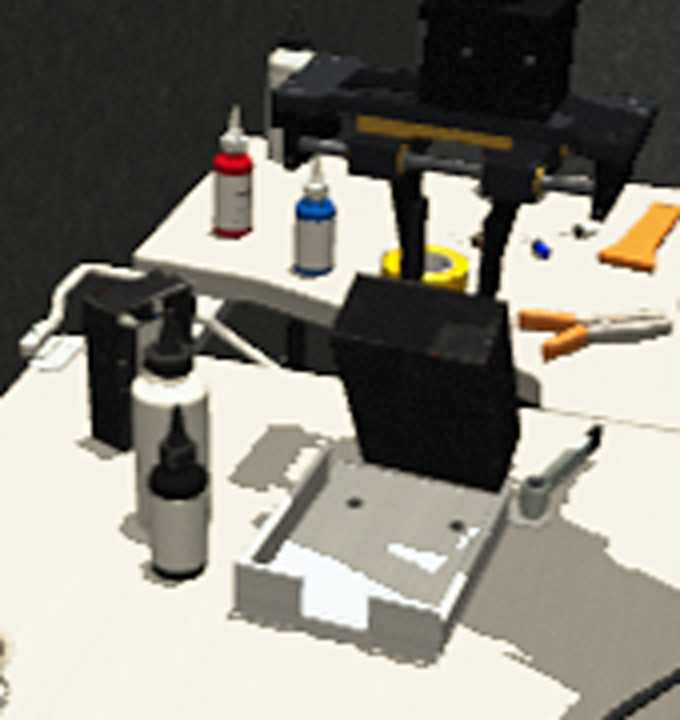

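Toppling cleanly at around 20°; the box is falling onto the dock. I'll pull back while it falls.

```bash

python3 -m crank '[[[0,0,0,-0.008,0,0,40],[0,0,0,-0.004,0,0,40],[0,0,0,0,0,0,40],[0,0,0,0,0,0,40],[0,0,0,0,0,0,40]]]'
python3 d.py
python3 - <<'E'
from h import *
snap("side","s5.png",(80,260,190,360),4)
snap("top","t5.png",(120,270,210,350),5)
E
```

```text
time: 5.88
position: [0.5849, -0.0518, 0.1246]
tool_rot: [0.477, -0.522, 0.522, -0.477]
ft_force: [0.6, 0.7, 0.3]
grip_width: 0.0347
t 5.88 world [ 0.5849 -0.0518  0.1246] dock [-96.6   0.4] z 124.6 F [0.6 0.7 0.3] grip 0.035 yawErr deg -0.3 tilt [ 0. -1.  0.]
```

View pics/s5.png

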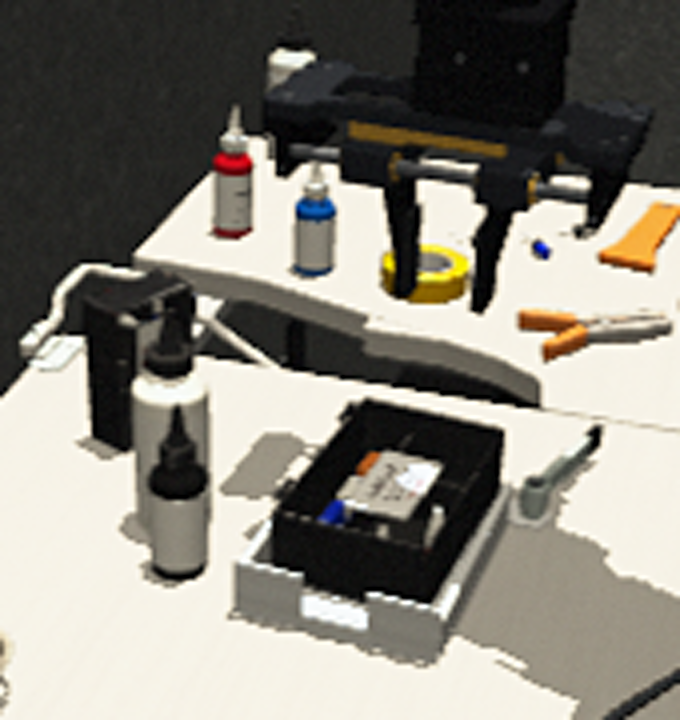

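View pics/t5.png

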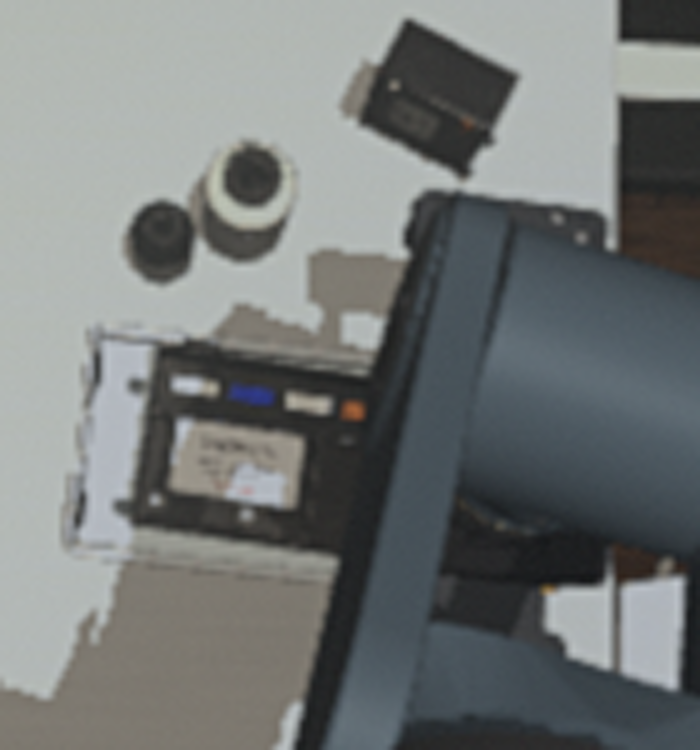

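```bash

python3 -m crank '[[[0,0,0,0.025,0,0,40],[0,0,0,0.022,0,0,40],[0,0,0,0,0.035,0,40],[0,0,0,0,0.035,0,40],[0,0,0,0,0.027,0,40]]]'
python3 d.py -75.5 0 27
python3 - <<'E'
from h import *
snap("side","s6.png",(80,260,190,360),4)
E
```

```text
time: 6.6
position: [0.5803, -0.0992, 0.0263]
tool_rot: [-0.477, 0.522, -0.522, 0.477]
ft_force: [-0.2, 0.0, -0.0]
grip_width: 0.0349
t 6.6 world [ 0.5803 -0.0992  0.0263] dock [-144.3    1. ] z 26.3 F [-0.2  0.  -0. ] grip 0.035 yawErr deg -0.35 tilt [-0.    -1.    -0.001]
tool delta mm [-68.8  -0.7   0.6]
```

View pics/s6.png

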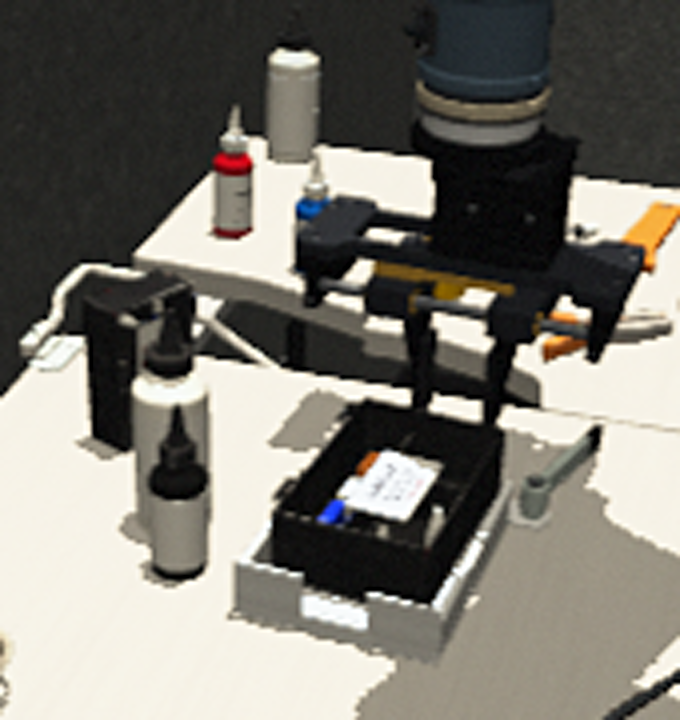

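```bash

python3 -m crank '[[[0,0,0,-0.020,0,0,40],[0,0,0,-0.014,0,0,40],[0,0,0,-0.008,0,0,40],[0,0,0,-0.008,0,0,40],[0,0,0,-0.006,0,0,40]]]'
python3 d.py -75.5 0 27
python3 -m crank '[[[0,0,0,-0.003,0,0,40],[0,0,0,-0.002,0,0,40],[0,0,0,-0.002,0,0,40],[0,0,0,-0.001,0,0,40],[0,0,0,0,0,0,40]]]'
python3 d.py -75.5 0 27
python3 - <<'E'
from h import *
snap("side","s7.png",(80,260,190,360),4)
E
```

```text
time: 7.28
position: [0.5863, -0.0424, 0.0283]
tool_rot: [0.477, -0.521, 0.522, -0.478]
ft_force: [-0.9, -1.6, 0.7]
grip_width: 0.0347
t 7.28 world [ 0.5863 -0.0424  0.0283] dock [-87.2  -0.2] z 28.3 F [-0.9 -1.6  0.7] grip 0.035 yawErr deg -0.25 tilt [ 0.001 -1.     0.002]
tool delta mm [-11.7   1.3  -0.2]
time: 7.9
position: [0.5864, -0.0348, 0.0275]
tool_rot: [0.477, -0.522, 0.522, -0.477]
ft_force: [-0.6, -2.5, 1.4]
grip_width: 0.0349
t 7.9 world [ 0.5864 -0.0348  0.0275] dock [-79.6   0.3] z 27.5 F [-0.6 -2.5  1.4] grip 0.035 yawErr deg -0.29 tilt [ 0. -1.  0.]
tool delta mm [-4.1  0.5  0.3]
```

View pics/s7.png

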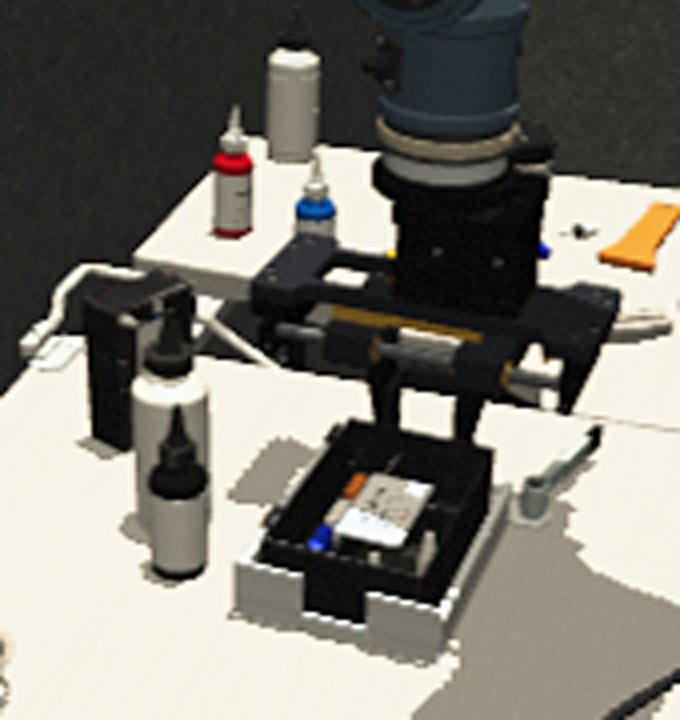

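```bash

python3 -m crank '[[[0,0,0,-0.002,0,0,40],[0,0,0,-0.001,0,0,40],[0,0,0,-0.001,0,0,40],[0,0,0,0,0,0,40],[0,0,0,0,0,0,40]]]'
python3 d.py -75.5 0 27
python3 - <<'E'
from h import *
snap("side","s8.png",(80,260,190,360),4)
E
```

```text
time: 8.57
position: [0.5873, -0.0342, 0.0278]
tool_rot: [0.479, -0.52, 0.523, -0.477]
ft_force: [-1.7, -14.2, 1.7]
grip_width: 0.0348
t 8.57 world [ 0.5873 -0.0342  0.0278] dock [-78.9  -0.6] z 27.8 F [ -1.7 -14.2   1.7] grip 0.035 yawErr deg -0.16 tilt [ 0.005 -1.     0.002]
tool delta mm [-3.4  0.8 -0.6]
```

View pics/s8.png

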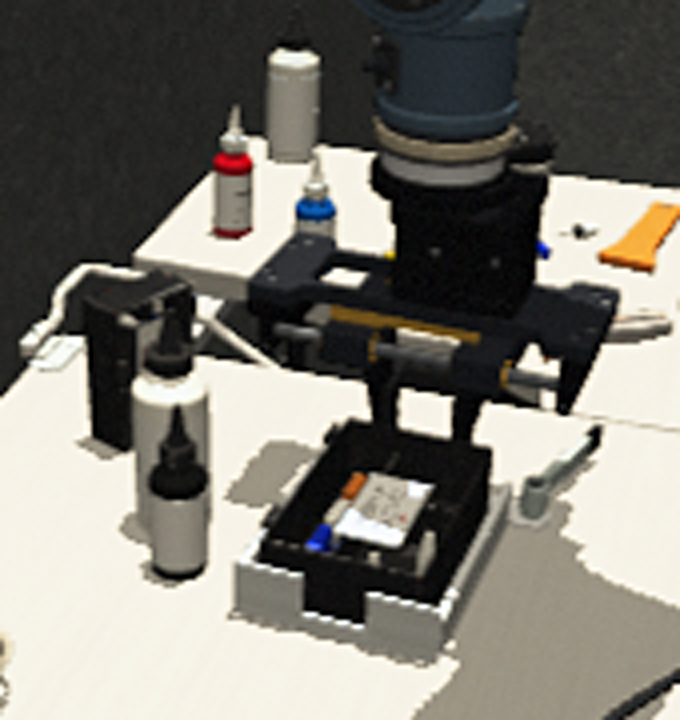

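```bash

python3 -m crank '[[[0,0,0,0.010,0,0,40],[0,0,0,0.030,0,0,40],[0,0,0,0.035,0,0,40],[0,0,0,0.020,-0.040,0,40],[0,0,0,0.050,-0.030,0,0]]]'
python3 d.py -160 125 60
python3 - <<'E'
from h import *
snap("side","s9.png",(140,260,230,350),6)
p=snap("top","t9.png",(120,270,210,350),5)
print([(n,[(np.round(d["at"],1).tolist(),round(d["conf"],2)) for d in robot.spot_in(p,n)][:2]) for n in("keeper_tip","box_center")])
E
```

```text
time: 9.25
position: [0.5732, -0.1735, 0.0978]
tool_rot: [-0.478, 0.522, -0.52, 0.478]
ft_force: [0.1, 0.4, 1.0]
grip_width: 0.0303
t 9.25 world [ 0.5732 -0.1735  0.0978] dock [-219.     1.8] z 97.8 F [0.1 0.4 1. ] grip 0.03 yawErr deg -0.16 tilt [-0.003 -1.    -0.002]
tool delta mm [ -58.5   38.2 -123.3]
[('keeper_tip', []), ('box_center', [([212.7, 251.6], 0.92), ([141.5, 297.4], 0.81)])]
```

View pics/s9.png

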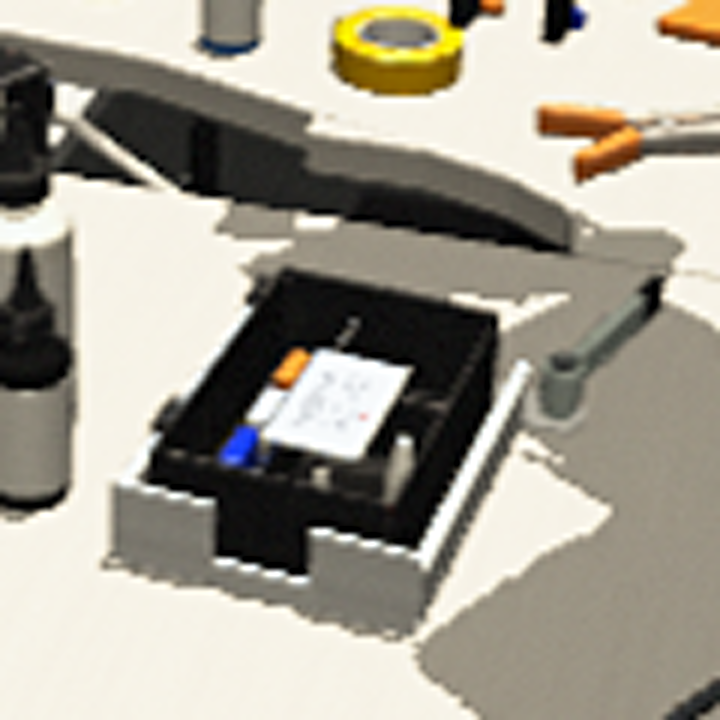

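View pics/t9.png

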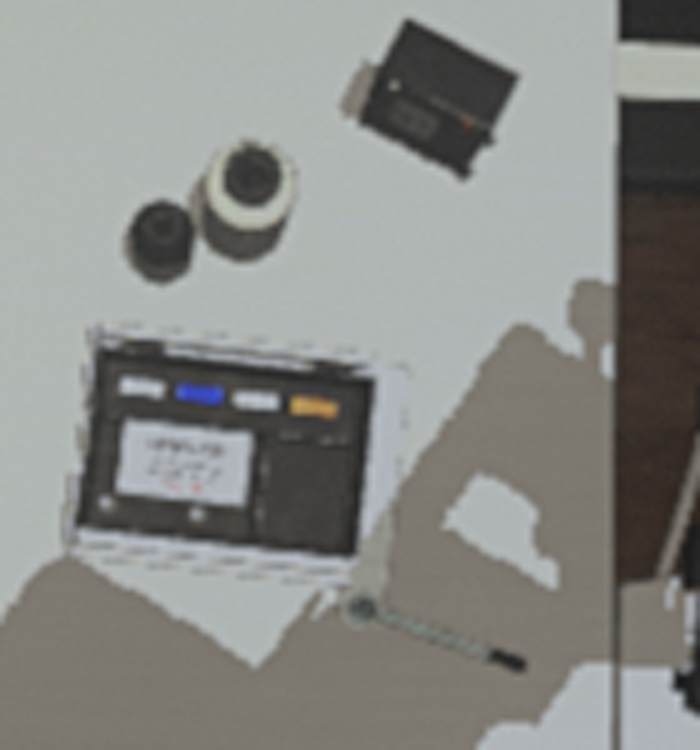

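```bash

python3 - <<'E'
from d import *
b=robot.camera("top")
f=lambda c,r,z:w2d(onz(b,(120+(r-2)/5,210+(c-2)/5),z))
for c,r in((97,350),(78,525),(375,378),(356,553)): print(f(c,r,.05).round(1))
E
python3 -m crank '[[[0,0,0,0,0,-0.040,0],[0,0,0,0,0,-0.040,0],[0,0,0,0,0,-0.040,0],[0,0,0,-0.030,0,-0.003,0],[0,0,0,-0.035,0,0,0]]]'
python3 d.py -145 118 17
```

```text
[ 66.8 -39.7]
[65.5 42.8]
[-65.1 -41.9]
[-64.9  41. ]
time: 10.12
position: [0.4553, -0.0971, 0.0966]
tool_rot: [-0.477, 0.523, -0.521, 0.477]
ft_force: [0.8, -0.4, 0.0]
grip_width: 0.0004
t 10.12 world [ 0.4553 -0.0971  0.0966] dock [-152.7  125.8] z 96.6 F [ 0.8 -0.4  0. ] grip 0.0 yawErr deg -0.34 tilt [-0.002 -1.    -0.004]
tool delta mm [-7.6 79.5  8. ]
```

```bash

python3 -m crank '[[[0,0,0,-0.008,0.030,0,0],[0,0,0,0,0.030,0,0],[0,0,0,0,0.019,0,0],[0,0,0,0,0,0.006,0],[0,0,0,0,0,0,0]]]'
python3 d.py -138 100 17
python3 - <<'E'
from h import *
snap("side","s10.png",(120,270,230,380),5)
E
```

```text
time: 10.75
position: [0.4644, -0.0914, 0.0186]
tool_rot: [0.477, -0.521, 0.522, -0.478]
ft_force: [0.8, 0.0, -0.2]
grip_width: 0.0003
t 10.75 world [ 0.4644 -0.0914  0.0186] dock [-146.2  117.2] z 18.6 F [ 0.8  0.  -0.2] grip 0.0 yawErr deg -0.22 tilt [-0. -1.  0.]
tool delta mm [-8.3  1.6 17.1]
```

View pics/s10.png

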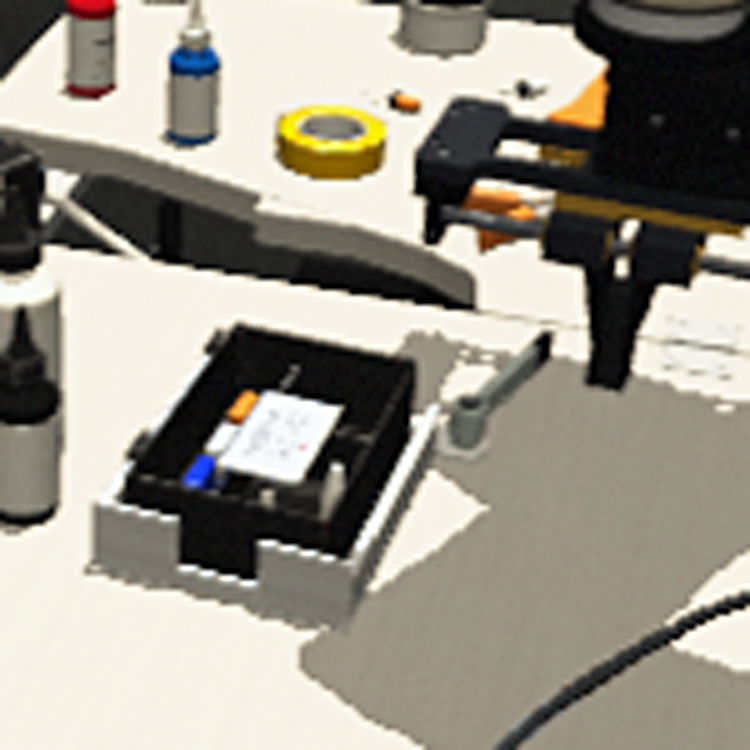

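```bash

python3 -m crank '[[[0,0,0,-0.010,0.001,0.012,0],[0,0,0,0,0,0.012,0],[0,0,0,0,0,0.013,0],[0,0,0,0,0,0.013,0],[0,0,0,-0.002,0,0.012,0]]]'
python3 d.py -132 43 17
python3 - <<'E'
from h import *
snap("side","s11.png",(120,270,230,380),5)
E
```

```text
time: 11.42
position: [0.5266, -0.0852, 0.0174]
tool_rot: [-0.477, 0.522, -0.521, 0.477]
ft_force: [-2.0, 0.7, -0.7]
grip_width: 0.0008
t 11.43 world [ 0.5266 -0.0852  0.0174] dock [-134.9   55.6] z 17.4 F [-2.   0.7 -0.7] grip 0.001 yawErr deg -0.3 tilt [-0.001 -1.    -0.002]
tool delta mm [-3.   0.4 12.6]
```

View pics/s11.png

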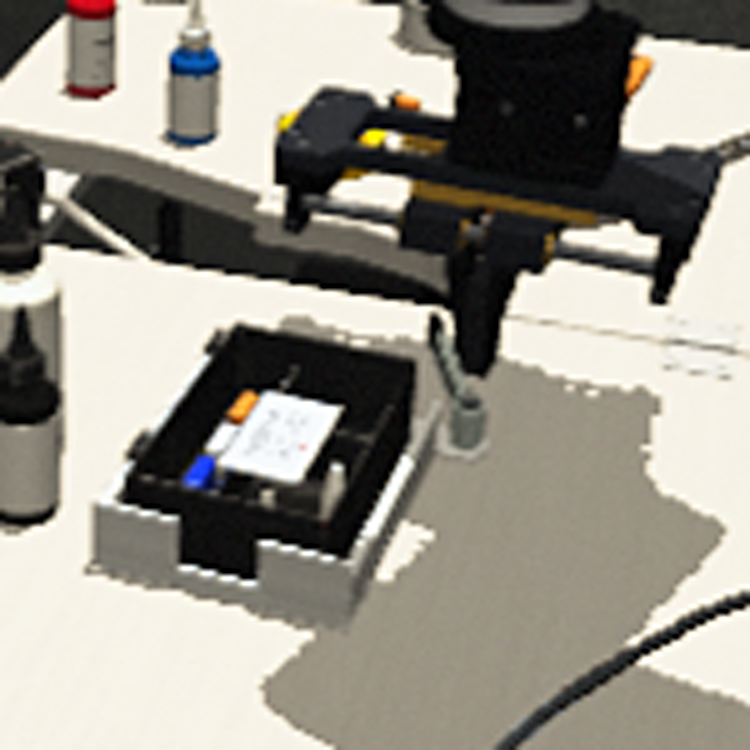

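The bar is turning well. I'll continue along the arc.

```bash

python3 -m crank '[[[0,0,0,-0.003,0,0.012,0],[0,0,0,-0.006,0,0.011,0],[0,0,0,-0.007,0,0.010,0],[0,0,0,-0.008,0,0.006,0],[0,0,0,-0.007,0,0.005,0]]]'
python3 d.py -86 4 17
python3 - <<'E'
from h import *
snap("side","s12.png",(120,270,230,380),5)
E
```

```text
time: 12.1
position: [0.574, -0.058, 0.0177]
tool_rot: [0.477, -0.521, 0.522, -0.478]
ft_force: [-0.4, -0.8, 1.0]
grip_width: 0.0005
t 12.1 world [ 0.574  -0.058   0.0177] dock [-103.8   10.7] z 17.7 F [-0.4 -0.8  1. ] grip 0.001 yawErr deg -0.27 tilt [ 0.    -1.     0.001]
tool delta mm [-17.8   0.7   6.7]
```

View pics/s12.png

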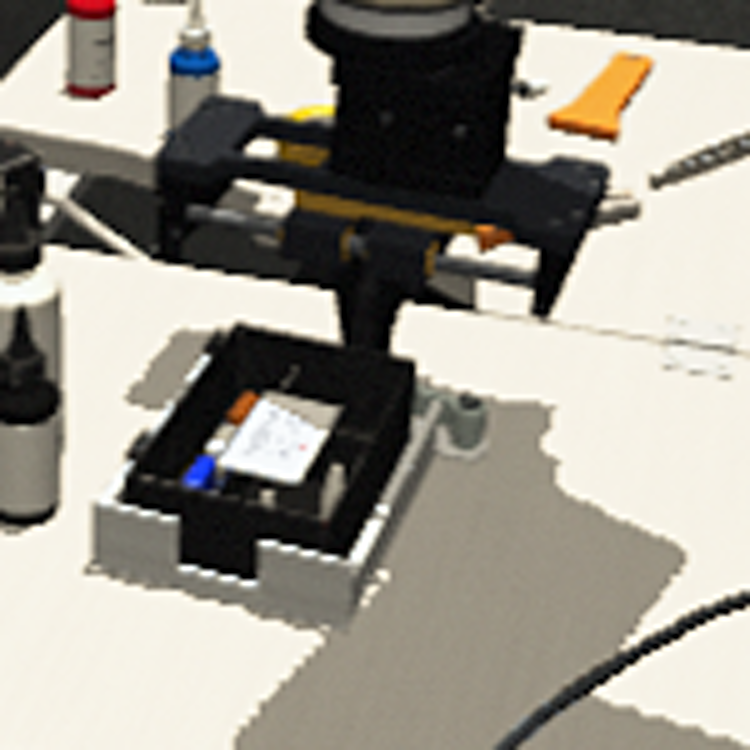

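```bash

python3 -m crank '[[[0,0,0,-0.006,0,0.003,0],[0,0,0,-0.005,0,0.002,0],[0,0,0,-0.003,0,0.001,0],[0,0,0,-0.002,0,0,0],[0,0,0,0,0,0,0]]]'
python3 d.py -86 4 17
python3 -m crank '[[[0,0,0,-0.001,0,0,0],[0,0,0,-0.001,0,0,0],[0,0,0,-0.001,0,0,0],[0,0,0,0,0,0,0],[0,0,0,0,0,0,0]]]'
python3 d.py -86 4 17
```

```text
time: 12.78
position: [0.5805, -0.0451, 0.0176]
tool_rot: [0.478, -0.521, 0.522, -0.477]
ft_force: [-1.8, -7.1, 0.3]
grip_width: 0.0002
t 12.78 world [ 0.5805 -0.0451  0.0176] dock [-90.3   5.4] z 17.6 F [-1.8 -7.1  0.3] grip 0.0 yawErr deg -0.19 tilt [ 0.003 -1.    -0.   ]
tool delta mm [-4.3  0.6  1.4]
time: 13.4
position: [0.5805, -0.0449, 0.0177]
tool_rot: [0.48, -0.52, 0.523, -0.476]
ft_force: [-4.3, -16.6, -0.4]
grip_width: 0.0005
t 13.4 world [ 0.5805 -0.0449  0.0177] dock [-90.1   5.3] z 17.7 F [ -4.3 -16.6  -0.4] grip 0.0 yawErr deg -0.12 tilt [ 0.006 -1.    -0.   ]
tool delta mm [-4.1  0.7  1.3]
```

```bash

python3 -m crank '[[[0,0,0,0.006,0,0,0],[0,0,0,0.025,0,0,0],[0,0,0,0.040,-0.010,0,0],[0,0,0,0.040,-0.040,0,0],[0,0,0,0.040,-0.040,0,0]]]'
python3 -m crank '[[[0,0,0,0.030,-0.030,0,0],[0,0,0,0,0,0,0],[0,0,0,0,0,0,0],[0,0,0,0,0,0,0],[0,0,0,0,0,0,0]]]'
python3 d.py
python3 - <<'E'
from d import *
a=snap("side","s13.png",(140,260,230,350),6)
b=snap("top","t13.png",(120,270,210,350),5)
for n in("keeper_tip","keeper_pivot","spirit","ink_black","box_center"):
    print(n,[[(np.round(d["at"],1).tolist(),round(d["conf"],2)) for d in robot.spot_in(p,n)][:2] for p in(a,b)])
print("expected tip px top", proj(b,np.r_[(O-73*u-16*v)/1000,.017]), "side",proj(a,np.r_[(O-73*u-16*v)/1000,.017]))
E
```

```text
time: 14.02
position: [0.5674, -0.1913, 0.1082]
tool_rot: [-0.477, 0.522, -0.522, 0.477]
ft_force: [1.9, -1.3, -0.7]
grip_width: 0.0003
time: 14.65
position: [0.5643, -0.2189, 0.1363]
tool_rot: [-0.478, 0.522, -0.52, 0.477]
ft_force: [0.7, 0.2, 0.6]
grip_width: 0.0004
t 14.65 world [ 0.5643 -0.2189  0.1363] dock [-264.9    6.9] z 136.3 F [0.7 0.2 0.6] grip 0.0 yawErr deg -0.2 tilt [-0.001 -1.    -0.002]
keeper_tip [[([205.5, 319.1], 0.65)], []]
keeper_pivot [[([228.5, 291.4], 0.97)], [([229.3, 270.3], 0.56), ([209.2, 251.9], 0.45)]]
spirit [[([177.6, 229.3], 0.62)], [([159.0, 257.5], 0.89)]]
ink_black [[([203.0, 236.7], 0.9)], [([168.9, 243.5], 0.44)]]
box_center [[([163.5, 222.2], 0.78), ([206.2, 285.7], 0.76)], [([209.4, 253.3], 0.92), ([142.5, 295.6], 0.86)]]
expected tip px top (np.float64(207.51648557015514), np.float64(285.3868853216437)) side (np.float64(196.03839022269082), np.float64(287.9645153653742))
```

View pics/s13.png

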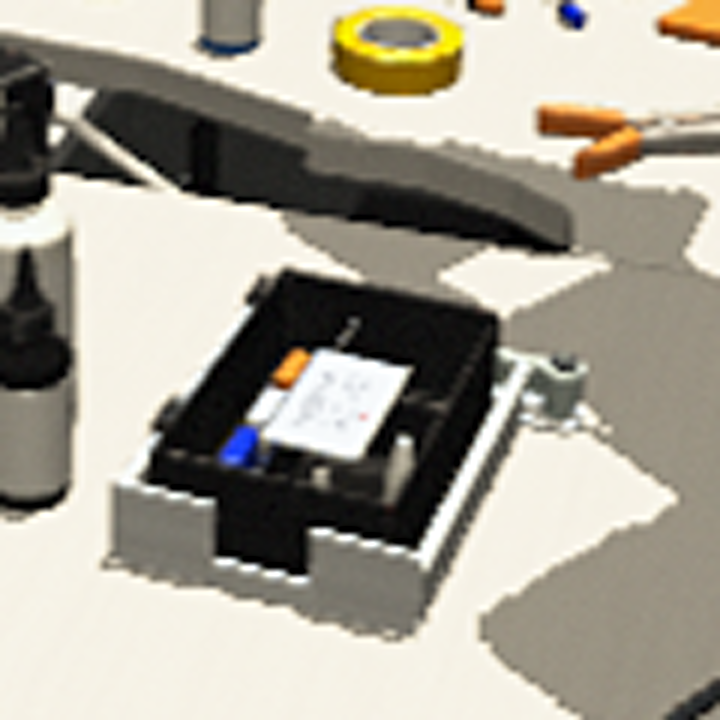

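View pics/t13.png

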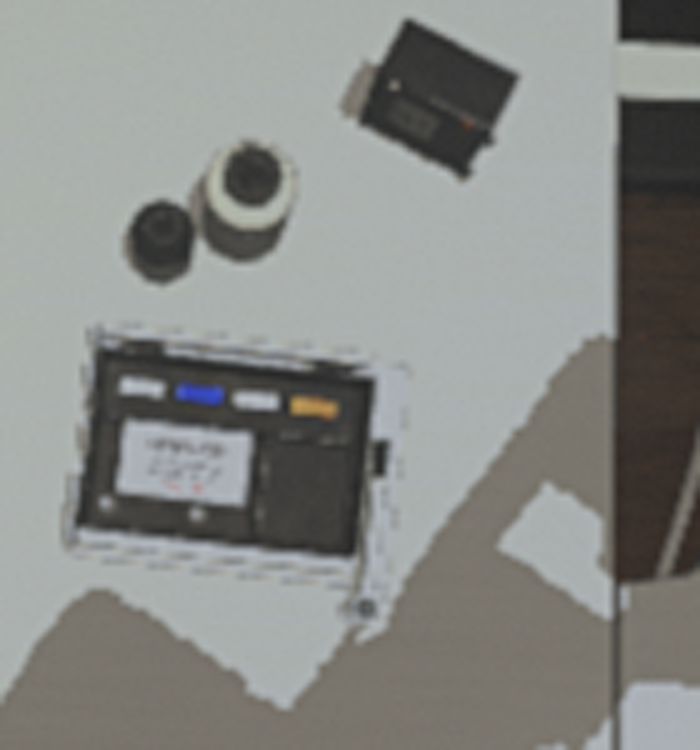

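```bash
python3 -c "
from rig import robot
print(robot.hand_in())"
```

```text
the job is handed in; nothing more can be done
None
```

The box is fully home in the dock, lid up, with the keeper shut behind it. I handed the job in at about 15 s of the 58 s allowed.

I tipped the box over with two fingertips near its top, and it fell flat between the cheeks. I then pushed it home until it stalled against the back stop at about 14 N. The keeper I swept shut with closed fingertips until its stop held at about 17 N, and then backed the arm clear.

**Last checks:**
- **Box:** after the push, its corners in the top view put its centre about 0.6 mm from the home position. It looked the same in the last picture, after the keeper was shut.
- **Keeper:** the black end of the bar shows at about (208, 286) in the top view. That matches the fully shut position of (207.5, 285.4).
- **Bottles and look-alike:** the spirit and ink bottles and the smaller box stand where they were.

**Disagreements:**
- **Fingertip stall:** both pushes stalled with the fingers 3 to 4 mm short of where I had calculated. I put this down to finger size and calibration, since the pictures show the box home and the keeper shut.
- **Keeper tip detection:** the network put the keeper tip in the side view at (205.5, 319), on the visible knuckle. The real tip was hidden behind the box, and in the top view the network did not find it, so I read it by eye.

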